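Spin-test the labelling turntable and brake it at its index plate

TASK

Spin-test the turntable: with a fingertip flick its upright peg, either way round, so that the wheel spins freely, and let it run untouched until the peg has gone past the steel index plate at least twice. Then brake the spinning wheel with a fingertip at the mark, so that the peg stops right in front of the index plate, within the plate's width; do not stop it elsewhere and turn it there afterwards. Finish while still holding the wheel still with the fingertip resting firmly on it; do not take the peg between the fingers, and leave the jar, the label roll and the beaker where they stand.

Things in the scene. Friction and masses are not known exactly. Their poses are not given: they have to be found in the camera images.
- hub (a point): Turntable: a flat grey aluminium wheel, 190 mm across and 12 mm thick, turning about a vertical axis on a low fixed stand on a thin mat. This point is on the wheel's axis at the height of its flat upper face (46 mm above the worktop); it does not move. A dark hub screw 32 mm across stands up 9 mm round the axis; the rest of the upper face (radius 20 to 95 mm) is flat but for the peg. Its x axis points away from the index plate
- peg_top (a point): Centre of the top of the wheel's only peg: an upright dark steel pin 12 mm in diameter and 34 mm tall (foot 18 mm across, 3 mm high) standing on the wheel's upper face 70 mm from its axis; it goes round with the wheel
- mark (a point): The mark: the place where the centre of the peg's top is when the peg stands exactly in front of the index plate (70 mm from the axis). The index plate is an upright fixed steel plate, 32 mm wide and 6 mm thick, standing just outside the wheel's rim, its inner face 114 mm from the axis, its top 70 mm above the worktop
- wheel (a joint): Wheel angle in rad, growing anticlockwise from above, counting on over turns. 0: peg opposite the index plate; peg at the plate at +-3.14, +-9.42, +-15.71 ... Starts at rest between -2 and 2. Turns almost freely: loses half its speed in 13 to 27 s. The peg rebounds from a finger merely held in its way; a fingertip pressed on the flat face with a few newtons stops the wheel at once
- jar: Bystander: small jar with a black lid, 44 mm across, 35 mm tall, standing loose; origin at its underside
- label_reel: Bystander: roll of labels lying flat, 68 mm across, 29 mm tall, loose; origin at its underside
- cup: Bystander: clear beaker, 52 mm across, 70 mm tall, loose; origin at its underside

How it is judged:
By the outcome, as a careful person would: the job done as asked, in the order asked, and still so for the second after the job is handed in, while the arm keeps its last pose, push and grip.
It also fails if it takes over 45 s, if anything falls off the work surface, if the arm or the gripper's body presses on something with over 40 N, if the wrist force passes 120 N, or if a joint passes its speed limit or range.

ROBOT

A 6-joint arm with a two-finger parallel gripper is mounted at the origin on a cart in front of the work surface, level with it; the furniture and walls round the work are solid. World frame = base frame: x ahead of the robot, y to its left, z up, the work surface at z = 0. Lengths are in m, angles in degrees, forces in N, time in s.
With the tool pointing down it reaches from about 0.25 to 0.725 m from the base axis. Payload 9.7 kg.
Tool frame: the origin (TCP) lies between the finger pads; the fingertips stand 19 mm ahead of it and the grasp point (between the pads) is the TCP; z points along the fingers, y is the line along which they close (so a half turn about z gives the same grasp; the last joint's range is limited). The gripper opens to 85 mm and grips with 20 to 120 N. Pads are 22 mm wide; open, the fingers measure 114 mm over their backs; the gripper's body (76 mm by 85 mm) begins 54 mm behind the grasp point. The pads swing forward as they close: fully open they stand 13 mm farther back than shut.
Start: joints at [-67.609, 4.979, 10.078, 95.1, 0, 90], TCP at [0.21, -0.509, 0.25] pointing down, gripper open.
Joint ranges: [-179.16, 179.16], [-48.56, 103.87], [-65.8, 70.77], [-126.05, 130.52], [-82.76, 87.17], [-180, 180]. Speed limits (degrees/s): [127.2, 127.2, 147.25, 180, 180, 180].

INTERFACE

Orientations are given as [roll, pitch, yaw] about the fixed x, y, z axes, in that order (R = Rz(yaw) Ry(pitch) Rx(roll)).
In Python, from workcell import telemetry, camera, calibration, workorder gives the robot as it stands.
- The arm moves only by the tool play_rows, never from a script. Its argument "increments" is a list of rows, each a list of 3 entries, a list of its own where there are three numbers: the shift along the tool's x, y, z in mm, then the turn, a rotation vector about the tool's x, y, z in degrees, then the closure, from 0 (fully open) to 1 (shut). In form: [[[x, y, z], [ax, ay, az], jaw], ...]. A call has 1 to 20 rows; each row is the pose to reach, as a shift and turn from the pose commanded when the call began, along the tool's axes at that moment; what a row does not reach only later rows make up. A row lasts 1/10 s, in which the tool goes at most 50 mm and 8.59 degrees, less where a joint would pass 70% of its speed; a pose out of reach is approached as far as the arm can. A call with a gripper value outside its range is refused whole. The fingers move at their own pace and stop on an object; "grip_force" is the grip in N (left out, the last holds). Time passes only in rows, so rows that repeat a pose let the fingers close. It gives the time, the measured TCP pose, the force, the opening and the grip force at its end, in the units of the state.
- telemetry.get_obs(): the state, without advancing time (a new reading comes with each control period).
- camera(name): name is "scene" or "top" or "wrist"; returns (picture, depth): 400x640x3 uint8, red, green, blue; 400x640 float32, m along the optical axis (not along the pixel's ray), 0 where there is no reading.
- calibration(name): a dict with "vertical_fov" (degrees; the focal length in pixels is half the picture's height over the tangent of half this angle, whatever the lens; pixels are square), "cx", "cy" (the principal point, pixels), "k1" (the pictures are not rectified: a ray, as slopes to the right and down, at radius r is drawn at 1 + k1 r^2 times it, then the intrinsics apply), "rvec" (rotation vector, rad) and "tvec" (3), from world to camera coordinates, as OpenCV has them; the wrist camera has in their place "hand_eye" (4x4, takes a point from camera to tool coordinates, whose origin is the TCP and whose axes are the flange's). Camera axes: x right, y down, z forward; pixel columns grow to the right and rows downward; lengths in m; the calibration is good to about 2 mm. A picture is of the moment at which its call begins: read the wrist's pose just before it. calibration takes no time and is no camera call.
- workorder.job_done(): hands the job in; it is judged then, once.
The state is a dict: "time": time; "q": joint angles; "qd": joint speeds; "joint_efforts": joint torques, N m; "ee_pos": TCP position; "tcp_rot": TCP orientation; "wrist_force": force on the tool from outside, world axes, zero at the start; "torque": the same for the moment, N m; "opening": finger opening in m; "grasp_force": force on a finger pad.
Only numpy, scipy, OpenCV 4.12 (cv2) and the standard library are available. Lean on these libraries where they do the work, as an engineer would, in place of code of your own. Each camera call takes 0.05 s, during which the arm holds its last target. There are 200 camera calls.

## Working session

There is one attempt and no reset: what is moved stays moved. The work goes in short steps, Python scripts to look and compute and a tool call to move; the robot and the scene stay as the last step left them, time stands still between calls to the robot, and variables do not carry over. Pictures are saved under pics/ and viewed, at most 10 in all, crops included, and the job is handed in when it is done.

Besides the shell and the picture viewer there is one more tool, called after "Emit:" by a JSON object that holds its "fn" and its "kwargs", one argument or row to a line. play_rows: Moves the arm, as the interface text tells. Its arguments: {"type":"object","properties":{"increments":{"type":"array"},"grip_force":{"type":"number"}},"required":["increments"]}

```bash
mkdir -p pics; ls; cat > h.py <<'E'
import numpy as np, cv2
from workcell import telemetry, camera, calibration, workorder
def K(c):
    f=200/np.tan(np.radians(c["vertical_fov"]/2)); return f
def rays(name,uv):
    c=calibration(name); f=K(c); uv=np.atleast_2d(uv).astype(float)
    d=(uv-[c["cx"],c["cy"]])/f; s=d.copy()
    for _ in range(20): s=d/(1+c["k1"]*(s**2).sum(1,keepdims=True))
    r=np.c_[s,np.ones(len(s))]; R=cv2.Rodrigues(np.array(c["rvec"],float))[0]; t=np.array(c["tvec"],float).ravel()
    return -R.T@t, r@R
def onplane(name,uv,z):
    o,d=rays(name,uv); return o+d*((z-o[2])/d[:,2])[:,None]
def proj(name,P):
    c=calibration(name); f=K(c);R=cv2.Rodrigues(np.array(c["rvec"],float))[0]
    p=np.atleast_2d(P)@R.T+np.array(c["tvec"],float).ravel(); s=p[:,:2]/p[:,2:]
    s=s*(1+c["k1"]*(s**2).sum(1,keepdims=True)); return s*f+[c["cx"],c["cy"]]
E
python3 - <<'E'
from h import *
print(telemetry.get_obs())
for n in("scene","top"):
    p,d=camera(n); cv2.imwrite(f"pics/{n}0.png",p[...,::-1]); np.save(f"{n}0d.npy",d); print(n,calibration(n))
E
```

```text
pics
{'time': 0.0, 'q': array([-6.76077303e+01,  5.01165677e+00,  1.00328678e+01,  9.50993098e+01,
       -7.78472891e-04,  8.99992796e+01]), 'qd': array([-0.04759252,  0.01147285, -0.10131545,  0.03807741,  0.0898834 ,
        0.01078481]), 'joint_efforts': array([-1.63518805e-03, -5.20389211e+01,  4.64803720e+01,  1.64825411e-02,
       -8.70093527e-05,  9.13351101e-06]), 'ee_pos': array([ 0.20943653, -0.50833525,  0.2495635 ]), 'tcp_rot': array([-1.79921901e+02,  7.77490269e-04,  2.23929911e+01]), 'wrist_force': array([ 0.17786571,  0.43642302, -0.33747331]), 'torque': array([-0.05355654,  0.0149265 ,  0.02823943]), 'grasp_force': 0.0, 'opening': 0.0855694146621982}
scene {'vertical_fov': 49.9538071612463, 'cx': 318.23362537468273, 'cy': 200.54078603469077, 'k1': 0.0005560414108050233, 'rvec': array([ 2.17290198, -0.56453461,  0.28794976]), 'tvec': array([-0.49453298,  0.04083339,  0.90468717])}
top {'vertical_fov': 55.014764751230274, 'cx': 315.6091169041105, 'cy': 193.90277013046483, 'k1': -0.06298272296096775, 'rvec': array([ 2.01286452, -2.18106098,  0.26284187]), 'tvec': array([-0.22941565,  0.46419772,  0.85116847])}
```

View pics/top0.png

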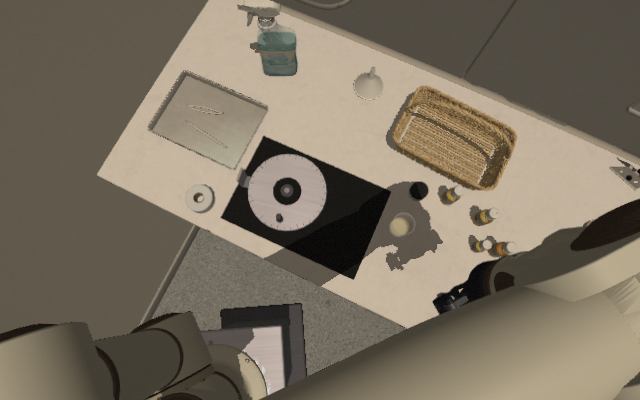

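View pics/scene0.png

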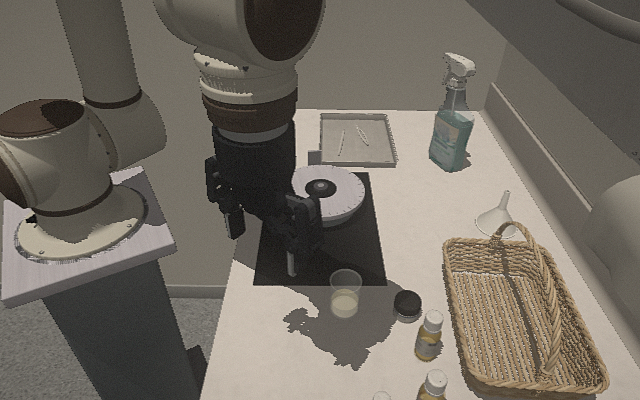

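Top view: the wheel is centred near (287,190), the peg is near (279,217) and the index plate near (244,178). The beaker (402,226), jar (419,190) and label roll (200,198) are clear of the wheel.

```bash
python3 - <<'E'
from h import *
im=cv2.imread("pics/top0.png"); g=cv2.cvtColor(im,cv2.COLOR_BGR2GRAY); d=np.load("top0d.npy")
m=np.zeros_like(g); m[145:238,240:335]=(g[145:238,240:335]>110)*255
m=cv2.morphologyEx(m,cv2.MORPH_OPEN,np.ones((7,7)))
c=max(cv2.findContours(m,cv2.RETR_EXTERNAL,cv2.CHAIN_APPROX_NONE)[0],key=cv2.contourArea)
P=onplane("top",c[:,0],.046)[:,:2]
A=np.c_[2*P,np.ones(len(P))]; s=np.linalg.lstsq(A,(P**2).sum(1),rcond=None)[0]
print("hub",s[:2],"R",np.sqrt(s[2]+s[0]**2+s[1]**2))
print("hubscrew",onplane("top",[[287,190]],.055))
dk=((g<70)&(cv2.drawContours(np.zeros_like(g),[cv2.convexHull(c)],-1,255,-1)>0)).astype('uint8')
n,l,st,ce=cv2.connectedComponentsWithStats(dk)
for i in range(1,n):
    if st[i,4]>15: print(st[i],ce[i],onplane("top",[ce[i]],.063),onplane("top",[ce[i]],.055))
for uv in [(241,172),(244,178),(238,182),(247,171)]:
  o,r=rays("top",[uv]); print(uv,"plate z",o+r[0]*d[uv[1],uv[0]],onplane("top",[uv],.07))
for n,uv,z in [("jar",(419,190),.035),("roll",(200,198),.029),("cup",(402,226),.03)]: print(n,onplane("top",[uv],z))
cv2.imwrite("pics/c0.png",cv2.resize(im[140:250,180:340],None,fx=5,fy=5,interpolation=2))
for n in("top","scene"):print(n,rays(n,[[320,200]])[0])
E
```

```text
hub [ 0.46220938 -0.19868655] R 0.09099572297698026
hubscrew [[ 0.45947977 -0.19902371  0.055     ]]
[273 178  28  27 540] [286.78703704 190.80740741] [[ 0.45548385 -0.19885002  0.063     ]] [[ 0.45754936 -0.19839713  0.055     ]]
[277 214   6   8  36] [279.25 218.  ] [[ 0.39223347 -0.17743339  0.063     ]] [[ 0.39372007 -0.17678449  0.055     ]]
(241, 172) plate z [ 0.50812669 -0.09411128  0.06997476] [[ 0.50811858 -0.09411577  0.07      ]]
(244, 178) plate z [ 0.50679362 -0.0928371   0.02382143] [[ 0.49278789 -0.10069969  0.07      ]]
(238, 182) plate z [ 0.22980699 -0.24833296  0.93707967] [[ 0.48416337 -0.08625191  0.07      ]]
(247, 171) plate z [ 0.53265208 -0.09677366 -0.00201407] [[ 0.50942852 -0.10839593  0.07      ]]
jar [[ 0.43902466 -0.51802631  0.035     ]]
roll [[0.46321397 0.01577497 0.029     ]]
cup [[ 0.35535237 -0.46595693  0.03      ]]
top [ 0.22980699 -0.24833296  0.93707967]
scene [ 0.08834059 -0.84186227  0.59004489]
```

View pics/c0.png

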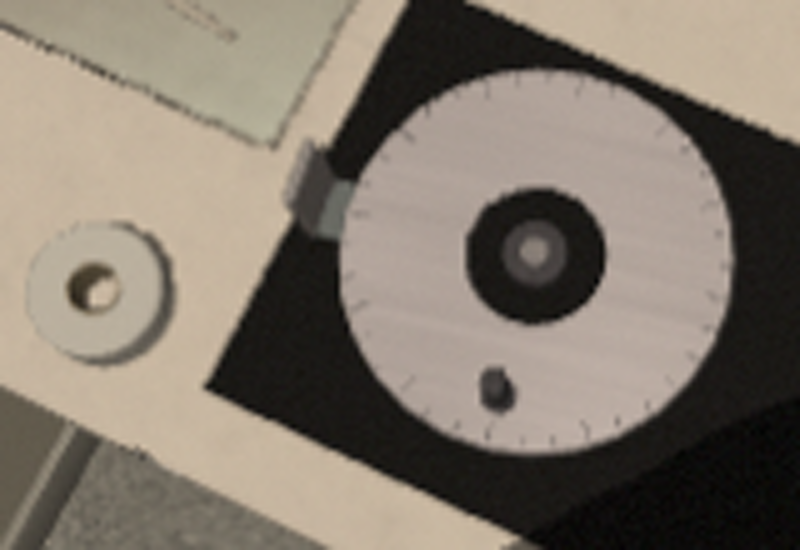

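```bash
python3 - <<'E'
from h import *
d=np.load("top0d.npy"); sd=np.load("scene0d.npy")
for n,D,z in(("top",d,None),("scene",sd,None)):
    v,u=np.nonzero(D>0); o,r=rays(n,np.c_[u,v]); W=o+r*D[v,u][:,None]
    h=np.array([.461,-.1985]); rad=np.hypot(*(W[:,:2]-h).T)
    w=W[(rad<.094)&(abs(W[:,2]-.046)<.004)]; print(n,"wheel z",np.median(w[:,2]) if len(w) else None,len(w))
    p=(rad>.105)&(rad<.13)&(W[:,2]>.05)&(W[:,2]<.08)
    k=W[p]; print("plate",k.round(3).tolist()[:40]); 
    p=(rad>.05)&(rad<.09)&(W[:,2]>.055)&(W[:,2]<.085); print("peg",len(W[p]),np.c_[u[p],v[p],W[p].round(3)].tolist()[:25])
    p=(rad<.02)&(W[:,2]>.052)&(W[:,2]<.06); print("screw",W[p].mean(0) if p.any() else 0,p.sum())
    w=W[(rad<.11)&(abs(W[:,2]-.046)<.003)]
    if len(w):
        e=w[:,:2].astype('float32'); print(cv2.minEnclosingCircle(e))
print(onplane("top",[[278.4,216]],.08))
E
```

```text
top wheel z 0.04532306222076471 4390
plate [[0.522, -0.094, 0.066], [0.518, -0.092, 0.072], [0.519, -0.094, 0.068], [0.518, -0.097, 0.069], [0.516, -0.092, 0.068], [0.516, -0.094, 0.069], [0.516, -0.096, 0.067], [0.52, -0.097, 0.057], [0.514, -0.089, 0.068], [0.514, -0.092, 0.069], [0.514, -0.094, 0.068], [0.515, -0.096, 0.065], [0.517, -0.097, 0.057], [0.511, -0.089, 0.07], [0.511, -0.092, 0.069], [0.51, -0.094, 0.07], [0.514, -0.095, 0.06], [0.515, -0.096, 0.054], [0.508, -0.089, 0.07], [0.509, -0.092, 0.069], [0.508, -0.094, 0.07], [0.512, -0.094, 0.057], [0.514, -0.096, 0.052], [0.507, -0.087, 0.068], [0.506, -0.09, 0.071], [0.506, -0.091, 0.069], [0.507, -0.093, 0.065], [0.51, -0.094, 0.055], [0.504, -0.087, 0.069], [0.505, -0.089, 0.067], [0.505, -0.091, 0.066], [0.506, -0.092, 0.061], [0.509, -0.093, 0.05], [0.502, -0.084, 0.069], [0.502, -0.086, 0.068], [0.501, -0.089, 0.071], [0.502, -0.091, 0.067], [0.505, -0.092, 0.057], [0.506, -0.093, 0.051], [0.499, -0.084, 0.07]]
peg 29 [[277.0, 214.0, 0.399, -0.174, 0.08], [278.0, 214.0, 0.399, -0.176, 0.077], [279.0, 214.0, 0.399, -0
[... 1406 characters left out ...]
[0.501, -0.088, 0.07], [0.503, -0.089, 0.071], [0.504, -0.091, 0.071], [0.506, -0.093, 0.072], [0.509, -0.092, 0.07], [0.51, -0.095, 0.072], [0.514, -0.093, 0.07], [0.515, -0.095, 0.07], [0.517, -0.096, 0.07], [0.518, -0.099, 0.071], [0.491, -0.086, 0.07], [0.493, -0.087, 0.069], [0.495, -0.089, 0.07], [0.497, -0.09, 0.07], [0.499, -0.091, 0.07], [0.504, -0.088, 0.067], [0.505, -0.09, 0.068], [0.507, -0.09, 0.067], [0.508, -0.095, 0.069], [0.51, -0.096, 0.069], [0.512, -0.096, 0.069], [0.515, -0.096, 0.068], [0.517, -0.097, 0.068]]
peg 0 []
screw [ 0.45971402 -0.20069594  0.05610479] 113
((0.4628158211708069, -0.19873543083667755), 0.09631924331188202)
[[ 0.39381969 -0.17715796  0.08      ]]
```

Measured so far:
- **Hub:** about (0.461, -0.198).
- **Plate:** direction about 66.5° from the hub.
- **Peg:** about (0.394, -0.1765), i.e. at 162°.

I'll flick clockwise: move beside the peg with the fingers shut and push along 72°.

Emit:
{"fn": "play_rows", "kwargs": {
  "increments": [
    [[281,-218,110],[0,0,-44],1],
    [[281,-218,110],[0,0,-44],1],
    [[281,-218,110],[0,0,-44],1],
    [[281,-218,110],[0,0,-44],1],
    [[281,-218,110],[0,0,-44],1],
    [[281,-218,110],[0,0,-44],1],
    [[281,-218,110],[0,0,-44],1],
    [[281,-218,110],[0,0,-44],1],
    [[281,-218,110],[0,0,-44],1],
    [[281,-218,110],[0,0,-44],1],
    [[281,-218,110],[0,0,-44],1],
    [[281,-218,110],[0,0,-44],1]
  ]
}}

```text
time: 1.3
ee_pos: [0.386, -0.2008, 0.1406]
tcp_rot: [180.0, 0.0, 66.3]
wrist_force: [-0.1, 0.2, -0.4]
opening: -0.0001
grasp_force: 0.0
```

```bash
python3 - <<'E'
from h import *
o=telemetry.get_obs(); print({k:np.round(o[k],4) for k in o})
p,d=camera("top"); q,_=camera("scene"); w,_=camera("wrist"); print(calibration("wrist"))
a=cv2.resize(p[120:270,180:420],(800,500)); cv2.imwrite("pics/t1.png",a[...,::-1])
cv2.imwrite("pics/w1.png",np.vstack([w[...,::-1],])); cv2.imwrite("pics/s1.png",cv2.resize(q[100:300,200:520],(800,500))[...,::-1])
E
```

```text
{'time': np.float64(1.3), 'q': array([-2.74794e+01, -1.16301e+01, -1.78784e+01,  8.37257e+01,
       -6.60000e-03,  8.62203e+01]), 'qd': array([-0.1023, -0.0507, -0.0123, -0.0359,  0.034 ,  0.2255]), 'joint_efforts': array([ 3.87400e-01, -3.41835e+01,  4.69438e+01,  5.10000e-03,
        7.90000e-03, -9.10000e-03]), 'ee_pos': array([ 0.386 , -0.2008,  0.1406]), 'tcp_rot': array([1.799746e+02, 8.300000e-03, 6.630020e+01]), 'wrist_force': array([-0.0633,  0.2184, -0.3565]), 'torque': array([-0.0059,  0.0168, -0.0384]), 'grasp_force': np.float64(0.0), 'opening': np.float64(-0.0001)}
{'vertical_fov': 64.64823160359863, 'cx': 320.0217961742661, 'cy': 205.1213626857271, 'k1': -0.018170492711080573, 'hand_eye': array([[-3.77198818e-04, -9.61149940e-01, -2.76026540e-01,
         7.03521025e-02],
       [ 9.99999860e-01, -2.59940989e-04, -4.61392225e-04,
         5.02927102e-04],
       [ 3.71716498e-04, -2.76026676e-01,  9.61149903e-01,
        -1.23304003e-01],
       [ 0.00000000e+00,  0.00000000e+00,  0.00000000e+00,
         1.00000000e+00]])}
```

View pics/s1.png

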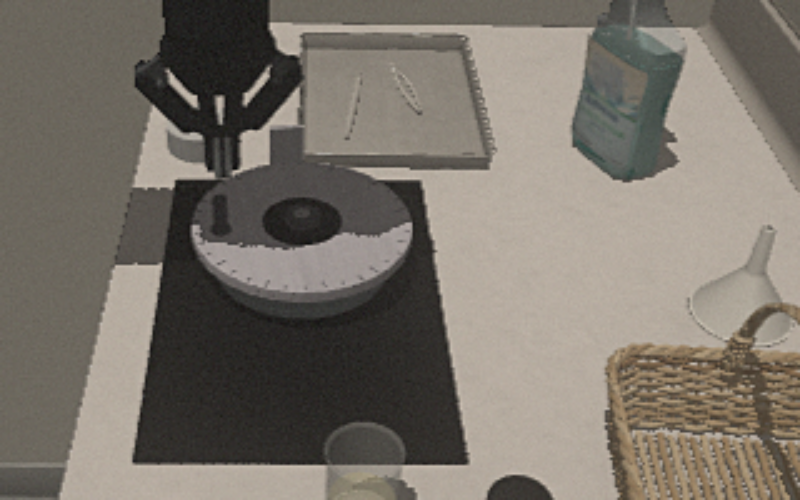

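View pics/w1.png

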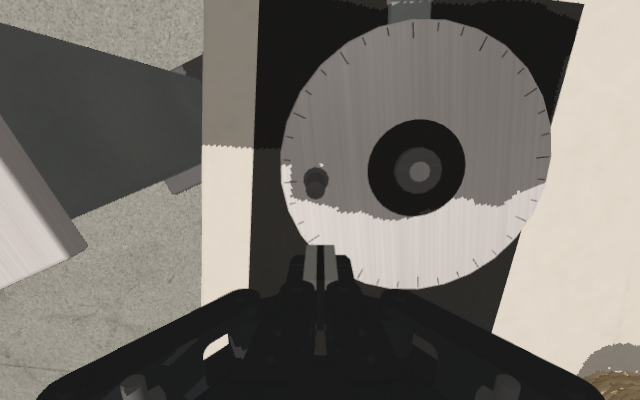

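Wrist view: the peg top is at (316,175), the hub screw at (420,171) and the plate's inner face spans columns 388–431 at the top edge. The shut fingertips sit clear, just behind the peg. I'll check positions from this nearer view.

```bash
cat >> h.py <<'E'
def wplane(uv,z,pos,rot):
    from scipy.spatial.transform import Rotation as S
    c=calibration("wrist"); f=K(c); d=(np.atleast_2d(uv)-[c["cx"],c["cy"]])/f; s=d.copy()
    for _ in range(20): s=d/(1+c["k1"]*(s**2).sum(1,keepdims=True))
    R=S.from_euler("xyz",rot,degrees=True).as_matrix(); T=np.array(c["hand_eye"])
    o=pos+R@T[:3,3]; r=np.c_[s,np.ones(len(s))]@(R@T[:3,:3]).T
    return o+r*((z-o[2])/r[:,2])[:,None]
E
python3 - <<'E'
from h import *
o=telemetry.get_obs(); a=(o["ee_pos"],o["tcp_rot"])
im=cv2.imread("pics/w1.png"); g=cv2.cvtColor(im,6)
for n,uv,z in [("screw",(420,171),.055),("pegtop",(316,174),.08),("plL",(388,22),.046),("plR",(431,19),.046)]: print(n,wplane([uv],z,*a))
# rim points (far side + sides), wheel edge vs black mat
pts=[]
for th in np.radians(np.r_[200:340:5]):  # image angles upward
    for r in range(110,170):
        u=int(420+r*np.cos(th)); v=int(160+r*np.sin(th))
        if 0<=v<400 and g[v,u]<60 and g[int(160+(r-8)*np.sin(th)),int(420+(r-8)*np.cos(th))]>75: pts.append((u,v)); break
P=wplane(pts,.046,*a)[:,:2]; s=np.linalg.lstsq(np.c_[2*P,np.ones(len(P))],(P**2).sum(1),rcond=None)[0]
print(len(P),s[:2],np.sqrt(s[2]+(s[:2]**2).sum()))
E
```

```text
screw [[ 0.46129649 -0.19635446  0.055     ]]
pegtop [[ 0.39902038 -0.16625645  0.08      ]]
plL [[ 0.4754277  -0.10263807  0.046     ]]
plR [[ 0.50043864 -0.11163448  0.046     ]]
25 [ 0.46051239 -0.19613423] 0.09428144965985101
```

Emit:
{"fn": "play_rows", "kwargs": {
  "increments": [
    [[0,0,30],[0,0,0],1],
    [[0,0,55],[0,0,0],1],
    [[0,0,63],[0,0,0],1],
    [[0,0,63],[0,0,0],1]
  ]
}}

```text
time: 1.85
ee_pos: [0.3856, -0.1999, 0.0766]
tcp_rot: [-179.9, -0.0, 66.4]
wrist_force: [0.2, 0.6, -0.1]
opening: -0.0002
grasp_force: 0.0
```

Emit:
{"fn": "play_rows", "kwargs": {
  "increments": [
    [[4,0,0],[0,0,0],1],
    [[8,-1,0],[0,0,0],1],
    [[14,-1,0],[0,0,0],1],
    [[24,0,0],[0,0,0],1],
    [[35,2,0],[0,0,0],1],
    [[25,2,0],[0,0,0],1],
    [[10,2,-10],[0,0,0],1],
    [[0,0,-50],[0,0,0],1],
    [[0,0,-65],[0,0,0],1],
    [[0,0,-65],[0,0,0],1]
  ]
}}

```text
time: 2.85
ee_pos: [0.3874, -0.2006, 0.1447]
tcp_rot: [179.8, 0.0, 66.4]
wrist_force: [0.2, 0.1, -0.1]
opening: 0.0003
grasp_force: 0.0
```

```bash
cat > track.py <<'E'
from h import *
import sys,time
H=np.array([.461,-.1975])
def peg(n):
    t=float(telemetry.get_obs()["time"]); p,D=camera(n); v,u=np.nonzero(D>0); o,r=rays(n,np.c_[u,v]); W=o+r*D[v,u][:,None]
    q=W[:,:2]-H; rad=np.hypot(*q.T); g=p.mean(2)[v,u]
    m=(rad>.06)&(rad<.081)&(W[:,2]>.066)&(W[:,2]<.086)&(g<110)
    if m.sum()<6: return t,np.nan,np.nan,m.sum()
    c=q[m].mean(0); return t,np.degrees(np.arctan2(c[1],c[0])),np.hypot(*c),m.sum()
E
python3 - <<'E'
from track import *
for i in range(8): print(np.round(peg("top"),3), np.round(peg("scene"),3))
o=telemetry.get_obs(); print(o["ee_pos"],o["wrist_force"])
cv2.imwrite("pics/t2.png",cv2.resize(camera("top")[0][120:270,180:420],(800,500))[...,::-1])
E
```

```text
[2.85  nan  nan 0.  ] [2.9000e+00 7.9595e+01 6.7000e-02 4.7000e+01]
[2.95  nan  nan 0.  ] [3.0000e+00 6.8956e+01 6.6000e-02 4.0000e+01]
[3.05  nan  nan 0.  ] [ 3.1   57.273  0.066 39.   ]
[3.15  nan  nan 0.  ] [ 3.2   46.022  0.066 39.   ]
[3.25  nan  nan 0.  ] [ 3.3   35.592  0.067 40.   ]
[3.35  nan  nan 0.  ] [ 3.4   24.533  0.067 40.   ]
[3.45  nan  nan 0.  ] [ 3.5   13.457  0.068 40.   ]
[3.55  nan  nan 0.  ] [ 3.6    2.569  0.068 39.   ]
[ 0.38627977 -0.19994301  0.14228796] [0.81464485 0.01794765 0.51746112]
```

The wheel is spinning clockwise at about 110°/s. I'll move to a hover above the inner face on the mark side, well above the peg, and keep tracking.

Emit:
{"fn": "play_rows", "kwargs": {
  "increments": [
    [[25,22,0],[0,0,0],1],
    [[50,45,10],[0,0,0],1],
    [[74,67,22],[0,0,0],1],
    [[74,67,22],[0,0,0],1],
    [[74,67,22],[0,0,0],1],
    [[74,67,22],[0,0,0],1],
    [[74,67,22],[0,0,0],1]
  ]
}}

```text
time: 4.4
ee_pos: [0.4769, -0.1594, 0.1209]
tcp_rot: [180.0, 0.0, 66.3]
wrist_force: [-0.4, 0.3, 0.1]
opening: -0.0002
grasp_force: 0.0
```

```bash
python3 - <<'E'
from track import *
o=telemetry.get_obs(); print(o["ee_pos"],o["wrist_force"],o["tcp_rot"])
L=[]
for i in range(28): L.append(peg("scene"))
L=np.array(L,float); np.save("L1.npy",L); print(L.round(3)[:,[0,1,2]].tolist())
cv2.imwrite("pics/s3.png",cv2.resize(camera("scene")[0][100:300,200:520],(800,500))[...,::-1])
E
```

```text
[ 0.47689515 -0.1594263   0.12088733] [-0.40392882  0.2848599   0.13530419] [1.79953481e+02 2.40712678e-04 6.63427019e+01]
[[4.4, -77.641, 0.072], [4.45, -82.441, 0.073], [4.5, -86.793, 0.073], [4.55, -91.892, 0.073], [4.6, -95.851, 0.073], [4.65, -100.754, 0.073], [4.7, -105.693, 0.074], [4.75, -110.271, 0.074], [4.8, -114.953, 0.074], [4.85, -119.542, 0.074], [4.9, -124.114, 0.073], [4.95, -128.861, 0.074], [5.0, -133.528, 0.073], [5.05, -138.079, 0.074], [5.1, -142.078, 0.073], [5.15, -147.099, 0.073], [5.2, -151.414, 0.072], [5.25, -156.492, 0.073], [5.3, -160.954, 0.072], [5.35, -165.853, 0.072], [5.4, -169.542, 0.071], [5.45, -174.839, 0.072], [5.5, -179.264, 0.071], [5.55, 175.974, 0.071], [5.6, 171.294, 0.07], [5.65, 166.917, 0.07], [5.7, 162.248, 0.07], [5.75, 157.414, 0.07]]
```

View pics/s3.png

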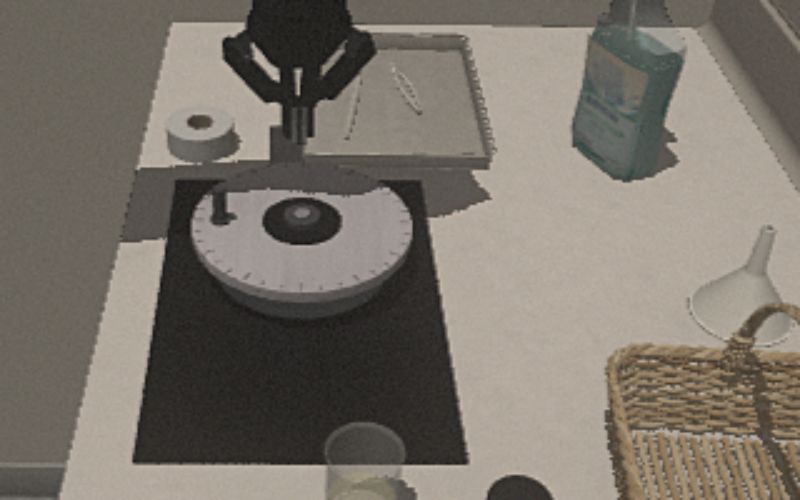

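Emit:
{"fn": "play_rows", "kwargs": {
  "increments": [
    [[0,0,0],[0,0,0],1],
    [[0,0,0],[0,0,0],1],
    [[0,0,0],[0,0,0],1],
    [[0,0,0],[0,0,0],1],
    [[0,0,0],[0,0,0],1],
    [[0,0,0],[0,0,0],1],
    [[0,0,0],[0,0,0],1],
    [[0,0,0],[0,0,0],1],
    [[0,0,0],[0,0,0],1],
    [[0,0,0],[0,0,0],1],
    [[0,0,0],[0,0,0],1],
    [[0,0,0],[0,0,0],1],
    [[0,0,0],[0,0,0],1],
    [[0,0,20],[0,0,0],1],
    [[0,0,35],[0,0,0],1],
    [[0,0,43],[0,0,0],1],
    [[0,0,48],[0,0,0],1],
    [[0,0,48],[0,0,0],1],
    [[0,0,48],[0,0,0],1]
  ]
}}

```text
time: 7.75
ee_pos: [0.4775, -0.159, 0.0727]
tcp_rot: [180.0, -0.0, 66.4]
wrist_force: [0.7, 0.4, 0.5]
opening: -0.0
grasp_force: 0.0
```

```bash
cat >> track.py <<'E'
def run(n,f):
    o=telemetry.get_obs(); print(o["time"],o["ee_pos"],o["wrist_force"])
    L=np.array([peg("scene") for i in range(n)],float)
    L=L[~np.isnan(L[:,1])]; a=np.radians(L[:,1]); q=np.c_[np.cos(a),np.sin(a)]*L[:,2:3]-[-.002,-.0035]
    L[:,1]=np.degrees(np.arctan2(q[:,1],q[:,0])); L[:,2]=np.hypot(*q.T); np.save(f,L)
    t=L[:,0]; th=np.degrees(np.unwrap(np.radians(L[:,1]))); c=np.polyfit(t-t[-1],th,1)
    print(len(L),L[[0,-1]].round(3),"fit",c,"res",np.std(th-np.polyval(c,t-t[-1])),"now",telemetry.get_obs()["time"])
    return t,th,c
E
python3 - <<'E'
from track import *
run(24,"L2.npy")
E
```

```text
7.75 [ 0.47751542 -0.15903206  0.07271504] [0.68367633 0.40739451 0.45519125]
24 [[ 7.75000e+00 -2.19140e+01  7.00000e-02  4.90000e+01]
 [ 8.90000e+00 -1.16309e+02  6.90000e-02  5.40000e+01]] fit [ -81.99029217 -116.96552645] res 0.3891091693040526 now 8.95
```

Emit:
{"fn": "play_rows", "kwargs": {
  "increments": [
    [[0,0,0],[0,0,0],1],
    [[0,0,0],[0,0,0],1],
    [[0,0,0],[0,0,0],1],
    [[0,0,0],[0,0,0],1],
    [[0,0,0],[0,0,0],1],
    [[0,0,0],[0,0,0],1],
    [[0,0,0],[0,0,0],1],
    [[0,0,0],[0,0,0],1],
    [[0,0,0],[0,0,0],1],
    [[0,0,0],[0,0,0],1],
    [[0,0,0],[0,0,0],1],
    [[0,0,0],[0,0,0],1],
    [[0,0,0],[0,0,0],1],
    [[0,0,0],[0,0,0],1],
    [[0,0,0],[0,0,0],1],
    [[0,0,0],[0,0,0],1],
    [[0,0,0],[0,0,0],1],
    [[0,0,0],[0,0,0],1],
    [[0,0,0],[0,0,0],1],
    [[0,0,0],[0,0,0],1]
  ]
}}

```text
time: 10.95
ee_pos: [0.4773, -0.159, 0.0723]
tcp_rot: [180.0, 0.0, 66.4]
wrist_force: [0.1, 0.1, -0.6]
opening: 0.0001
grasp_force: 0.0
```

Emit:
{"fn": "play_rows", "kwargs": {
  "increments": [
    [[0,0,0],[0,0,0],1],
    [[0,0,0],[0,0,0],1],
    [[0,0,0],[0,0,0],1],
    [[0,0,0],[0,0,0],1],
    [[0,0,0],[0,0,0],1],
    [[0,0,0],[0,0,0],1],
    [[0,0,0],[0,0,0],1],
    [[0,0,0],[0,0,0],1],
    [[0,0,0],[0,0,0],1],
    [[0,0,0],[0,0,0],1],
    [[0,0,0],[0,0,0],1],
    [[0,0,0],[0,0,0],1],
    [[0,0,0],[0,0,0],1],
    [[0,0,0],[0,0,0],1],
    [[0,0,0],[0,0,0],1],
    [[0,0,0],[0,0,0],1],
    [[0,0,0],[0,0,0],1],
    [[0,0,0],[0,0,0],1],
    [[0,0,0],[0,0,0],1],
    [[0,0,0],[0,0,0],1]
  ]
}}

```text
time: 12.95
ee_pos: [0.4773, -0.1589, 0.0723]
tcp_rot: [180.0, 0.0, 66.4]
wrist_force: [-1.3, 0.4, 0.5]
opening: -0.0
grasp_force: 0.0
```

```bash
python3 - <<'E'
from track import *
run(22,"L3.npy")
E
```

```text
12.95 [ 0.47731959 -0.15894339  0.07229991] [-1.33562096  0.40181566  0.48769116]
22 [[ 1.29500e+01 -4.90700e+01  7.00000e-02  5.10000e+01]
 [ 1.40000e+01 -1.15979e+02  7.00000e-02  5.10000e+01]] fit [ -63.65030684 -115.99728002] res 0.21031419775515386 now 14.05
```

Emit:
{"fn": "play_rows", "kwargs": {
  "increments": [
    [[0,0,0],[0,0,0],1],
    [[0,0,0],[0,0,0],1],
    [[0,0,0],[0,0,0],1],
    [[0,0,0],[0,0,0],1],
    [[0,0,0],[0,0,0],1],
    [[0,0,0],[0,0,0],1],
    [[0,0,0],[0,0,0],1],
    [[0,0,0],[0,0,0],1],
    [[0,0,0],[0,0,0],1],
    [[0,0,0],[0,0,0],1],
    [[0,0,0],[0,0,0],1],
    [[0,0,0],[0,0,0],1],
    [[0,0,0],[0,0,0],1],
    [[0,0,0],[0,0,0],1],
    [[0,0,0],[0,0,0],1],
    [[0,0,0],[0,0,0],1],
    [[0,0,0],[0,0,0],1],
    [[0,0,0],[0,0,0],1],
    [[0,0,0],[0,0,0],1],
    [[0,0,0],[0,0,0],1]
  ]
}}

```text
time: 16.05
ee_pos: [0.4773, -0.159, 0.0723]
tcp_rot: [-180.0, -0.0, 66.4]
wrist_force: [0.6, -0.5, -0.0]
opening: -0.0003
grasp_force: 0.0
```

Emit:
{"fn": "play_rows", "kwargs": {
  "increments": [
    [[0,0,0],[0,0,0],1],
    [[0,0,0],[0,0,0],1],
    [[0,0,0],[0,0,0],1],
    [[0,0,0],[0,0,0],1],
    [[0,0,0],[0,0,0],1],
    [[0,0,0],[0,0,0],1],
    [[0,0,0],[0,0,0],1],
    [[0,0,0],[0,0,0],1],
    [[0,0,0],[0,0,0],1],
    [[0,0,0],[0,0,0],1],
    [[0,0,0],[0,0,0],1],
    [[0,0,0],[0,0,0],1],
    [[0,0,0],[0,0,0],1],
    [[0,0,0],[0,0,0],1],
    [[0,0,0],[0,0,0],1],
    [[0,0,0],[0,0,0],1],
    [[0,0,0],[0,0,0],1],
    [[0,0,0],[0,0,0],1],
    [[0,0,0],[0,0,0],1],
    [[0,0,0],[0,0,0],1]
  ]
}}

```text
time: 18.05
ee_pos: [0.4773, -0.1589, 0.0723]
tcp_rot: [180.0, 0.0, 66.4]
wrist_force: [0.2, -0.0, 0.0]
opening: 0.0003
grasp_force: 0.0
```

Emit:
{"fn": "play_rows", "kwargs": {
  "increments": [
    [[0,0,0],[0,0,0],1],
    [[0,0,0],[0,0,0],1],
    [[0,0,0],[0,0,0],1],
    [[0,0,0],[0,0,0],1],
    [[0,0,0],[0,0,0],1],
    [[0,0,0],[0,0,0],1],
    [[0,0,0],[0,0,0],1],
    [[0,0,0],[0,0,0],1],
    [[0,0,0],[0,0,0],1],
    [[0,0,0],[0,0,0],1],
    [[0,0,0],[0,0,0],1],
    [[0,0,0],[0,0,0],1],
    [[0,0,0],[0,0,0],1],
    [[0,0,0],[0,0,0],1],
    [[0,0,0],[0,0,0],1],
    [[0,0,0],[0,0,0],1],
    [[0,0,0],[0,0,0],1],
    [[0,0,1],[0,0,0],1],
    [[0,0,2],[0,0,0],1],
    [[0,0,3],[0,0,0],1]
  ]
}}

```text
time: 20.05
ee_pos: [0.4773, -0.1589, 0.0692]
tcp_rot: [-180.0, 0.0, 66.4]
wrist_force: [0.1, 0.7, -0.9]
opening: -0.0
grasp_force: 0.0
```

```bash
python3 - <<'E'
from track import *
run(24,"L4.npy")
E
```

```text
20.05 [ 0.47728722 -0.15894688  0.06915149] [ 0.12437189  0.68327591 -0.93313736]
24 [[ 2.00500e+01 -7.99640e+01  7.00000e-02  4.70000e+01]
 [ 2.12000e+01 -1.30811e+02  7.00000e-02  5.10000e+01]] fit [ -44.54087395 -131.18965675] res 0.2739765806220499 now 21.25
```

Emit:
{"fn": "play_rows", "kwargs": {
  "increments": [
    [[0,0,0],[0,0,0],1],
    [[0,0,0],[0,0,0],1],
    [[0,0,0],[0,0,0],1],
    [[0,0,0],[0,0,0],1],
    [[0,0,0],[0,0,0],1],
    [[0,0,0],[0,0,0],1],
    [[0,0,0],[0,0,0],1],
    [[0,0,0],[0,0,0],1],
    [[0,0,0],[0,0,0],1],
    [[0,0,0],[0,0,0],1],
    [[0,0,0],[0,0,0],1],
    [[0,0,0],[0,0,0],1],
    [[0,0,0],[0,0,0],1],
    [[0,0,0],[0,0,0],1],
    [[0,0,0],[0,0,0],1],
    [[0,0,0],[0,0,0],1],
    [[0,0,0],[0,0,0],1],
    [[0,0,0],[0,0,0],1],
    [[0,0,0],[0,0,0],1],
    [[0,0,0],[0,0,0],1]
  ]
}}

```text
time: 23.25
ee_pos: [0.4773, -0.159, 0.0693]
tcp_rot: [180.0, -0.0, 66.4]
wrist_force: [-0.8, 0.0, 0.1]
opening: 0.0001
grasp_force: 0.0
```

```bash
python3 - <<'E'
from track import *
t,th,c=run(14,"L5.npy"); print(np.c_[t,th][-5:])
E
```

```text
23.25 [ 0.47732943 -0.15895594  0.06930058] [-0.79821569  0.02254389  0.14285755]
14 [[2.32500e+01 1.43568e+02 6.90000e-02 4.40000e+01]
 [2.39000e+01 1.18384e+02 7.00000e-02 4.30000e+01]] fit [-38.71211197 118.2605794 ] res 0.2558017291406118 now 23.95
[[ 23.7        126.25072698]
 [ 23.75       123.77689571]
 [ 23.8        122.33440208]
 [ 23.85       120.09091644]
 [ 23.9        118.38371683]]
```

Emit:
{"fn": "play_rows", "kwargs": {
  "increments": [
    [[0,0,0],[0,0,0],1],
    [[0,0,0],[0,0,0],1],
    [[0,0,0],[0,0,0],1],
    [[0,0,0],[0,0,0],1],
    [[0,0,0],[0,0,0],1],
    [[0,0,0],[0,0,0],1],
    [[0,0,0],[0,0,0],1],
    [[0,0,0],[0,0,0],1],
    [[0,0,0],[0,0,0],1],
    [[0,0,0],[0,0,0],1],
    [[0,0,0],[0,0,0],1],
    [[0,0,4],[0,0,0],1],
    [[0,0,7],[0,0,0],1]
  ]
}}

```text
time: 25.25
ee_pos: [0.479, -0.1596, 0.0648]
tcp_rot: [179.7, -0.0, 66.4]
wrist_force: [-2.7, 1.0, 37.6]
opening: 0.0
grasp_force: 19.1
```

Emit:
{"fn": "play_rows", "kwargs": {
  "increments": [
    [[0,0,-0.5],[0,0,0],1],
    [[0,0,-1],[0,0,0],1],
    [[0,0,-1],[0,0,0],1]
  ]
}}

```text
time: 25.55
ee_pos: [0.4786, -0.1595, 0.065]
tcp_rot: [179.8, -0.0, 66.4]
wrist_force: [0.2, 0.1, 10.9]
opening: -0.0
grasp_force: 5.8
```

```bash
python3 - <<'E'
from track import *
for i in range(4): print(np.round(peg("scene"),3),np.round(peg("top"),3))
o=telemetry.get_obs(); print(o["ee_pos"],o["wrist_force"])
T=camera("top")[0][135:235,220:340]; S=camera("scene")[0][130:230,260:400]
o=telemetry.get_obs();W=camera("wrist")[0]
cv2.imwrite("pics/f.png",cv2.hconcat([cv2.resize(T,(400,333)),cv2.resize(S[:, :120],(400,333))])[...,::-1]); cv2.imwrite("pics/fw.png",W[...,::-1])
E
```

```text
[25.55   nan   nan  0.  ] [25.6  nan  nan  0. ]
[25.65   nan   nan  0.  ] [25.7  nan  nan  0. ]
[25.75   nan   nan  0.  ] [25.8  nan  nan  0. ]
[25.85   nan   nan  0.  ] [25.9  nan  nan  0. ]
[ 0.47864607 -0.15945854  0.06498306] [-0.43358769 -0.41427583 12.40118886]
```

View pics/fw.png

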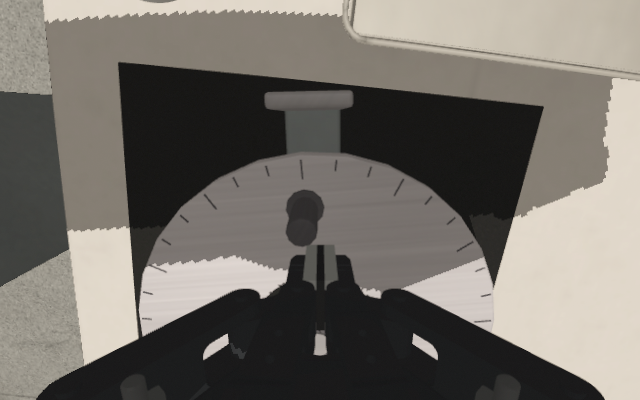

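View pics/f.png

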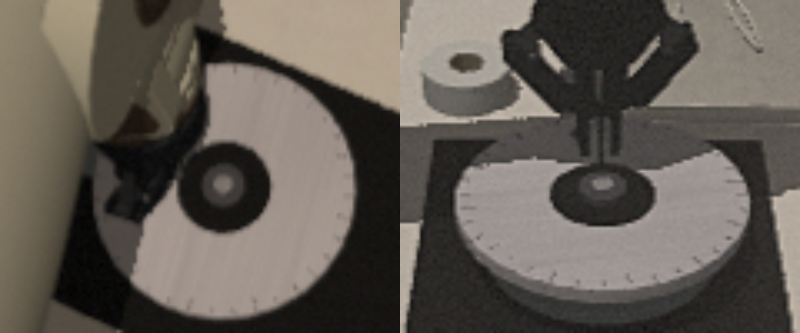

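Wrist view: the peg is stopped in front of the plate, with its top at (302,230) and foot at (305,207). The plate's top edge spans (265,100)–(353,98), and the fingertip rests inside the peg's circle. I'll work out the offset.

```bash
python3 - <<'E'
from h import *
o=telemetry.get_obs(); a=(o["ee_pos"],o["tcp_rot"]); H=np.array([.461,-.197])
pl=wplane([[265,96],[353,94]],.07,*a)[:,:2]; pt=wplane([[302,231]],.08,*a)[0,:2]; ft=wplane([[305,207]],.047,*a)[0,:2]
m=pl.mean(0); print(pl,np.linalg.norm(pl[1]-pl[0]))
for n,p in(("plate",m),("top",pt),("foot",ft)): print(n,p,np.hypot(*(p-H)),np.degrees(np.arctan2(*(p-H)[::-1])))
t=(pl[1]-pl[0]); t/=np.linalg.norm(t); print("lateral mm",(pt-m)@t*1e3,(ft-m)@t*1e3, o["time"],o["wrist_force"])
E
```

```text
[[ 0.49188399 -0.0815505 ]
 [ 0.52075788 -0.093456  ]] 0.031232066207979504
plate [ 0.50632093 -0.08750325] 0.1185053815651425 67.51523429052453
top [ 0.48476879 -0.13003184] 0.07106117247641537 70.45886450079182
foot [ 0.48427283 -0.13041818] 0.0705320011612193 70.73357690281728
lateral mm -3.7131785064785197 -4.02442491774736 26.1 [ 0.99181499 -0.1936045  12.29732978]
```

The peg is about 4 mm off centre, well inside the ±16 mm allowed, and held with about 12 N. Handing in.

```bash
python3 -c "
from workcell import workorder; print(workorder.job_done())"
```

```text
the job is handed in; nothing more can be done
None
```

I flicked the peg clockwise, let the wheel run free past the index plate four times, then braked it with the fingertip so the peg stopped about 4 mm off the plate's centre; I handed in at about 26 s with the fingertip still pressing at about 12 N.

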